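# Seat the viewing scope in its sprung V-cradle and hold it pressed

### The job

Lift the brass scope out of its wooden rest and lower it, without dropping it, lengthwise and centred into the aluminium V-cradle of the viewing stand, lens end towards the gilded miniature; leave the black scope and everything else alone. Press it down so that it bears on both sloping sides of the V and the sprung cradle sinks to about half of its 18 mm travel. Finish while holding it pressed there: do not let go or back off.

Things in the scene. Friction and masses are not known exactly. Their poses are not given: they have to be found in the camera images.
- scope: Brass-coloured scope: a loose, rigid, level tube of 32 mm diameter, thin black bands near its ends, 0.13 to 0.21 kg. Origin on the tube's axis near mid-length; x runs from eyepiece to lens; z up at the start. The 32 mm tube spans x = -52 to +55 mm; a black rubber eyepiece, 24 mm diameter, goes on to x = -68 mm. It starts in a wooden rest, axis 45 mm above the table.
- scope_lens (a point): Centre of the scope's glass lens end, 55 mm along x from scope's origin.
- rest_a: Fixed wooden rest under the brass scope. Base 124 x 62 mm, 12 mm thick; two notched blocks (tops 38 mm above the table) under the ends of the tube leave 72 mm between them, so the middle of the tube is free on both sides for fingers from above. Origin under its centre; x along the scope.
- seat (a point): Where the tube's axis lies when fully bedded in the V, mid-way between the two saddles. 112 mm above the table with the cradle up; it sinks with the cradle. x runs level along the V towards the gilded miniature; z up.
- stand: Viewing stand, fixed; its place and heading change from start to start. Origin on the table under the seat, x as the seat's. Dark wooden base 110 mm wide, x = -95 to +215 mm, 18 mm thick. The gilded sunburst miniature (124 mm across, top 174 mm above the table) stands upright at x = 180 mm.
- vee (a point): Bottom line of the 90 degree V, mid-way between the saddles, 22.6 mm below the seat; moves with the cradle. The two aluminium saddles are 20 mm long, 56 mm wide, centred at x = -37 and +37 mm: a 54 mm gap for fingers between them, plate 42 mm below the seat. The V's upper edges are 42 mm apart, 1 mm below the seat. A tube let go in the V settles on both sides; pressing on its top keeps it there.
- cradle (a joint): How far the sprung cradle is pushed down (m): 0 = up, as at the start; 0.018 = bottomed. It moves straight down only. The scope's weight alone does not sink it; it yields at about 0.5 to 1 N of extra push, then 0.6 N more per mm (about 6 N at half travel), and springs back when released.
- spare: The spare scope: same shape and size as the brass one but black with steel bands, in a second, identical wooden rest. Not to be moved. Origin on the tube's axis near mid-length, 45 mm above the table. Which rest is nearer the robot changes.
- bottle: clear round solvent bottle, 64 mm across, 150 mm tall, loose, not to be moved; origin at its underside
- cup: open glass cup, 72 mm across, 85 mm tall, loose, not to be moved; origin at its underside
- cap: black lens cap lying flat, 36 mm across, 10 mm thick, loose, not to be moved; origin at its underside
- gilt: gilded ring frame lying flat, 90 mm across, 14 mm thick, loose, not to be moved; origin at its underside
- varnish: small amber jar with a black cap, 48 mm across, 70 mm tall, loose, not to be moved; origin at its underside
Mind the look-alikes: they are no part of the job. Of the things that look like the scope, the largest one is meant.

How it is judged:
On the way:
1. the brass scope is held in the fingers, lifted clear of its rest (height (world z) of scope above 0.075 m and contact force between the fingers and scope above 2 N), for 0.2 s.
At the end, for the whole second after the job is handed in: Brass scope in the V within 9 mm of the seat lengthwise, 3 mm sideways and in height, 0.05 rad, lens towards the miniature; over 0.25 N on each side of the V (on either saddle), fingers pressing it with over 2 N, cradle down 4.5 to 13.5 mm, all still (value of joint cradle between 0.0045 and 0.0135 m and velocity of joint cradle between -0.01 and 0.01 m/s and (contact force between scope and cradle_c0 above 0.25 N or contact force between scope and cradle_c2 above 0.25 N) and (contact force between scope and cradle_c1 above 0.25 N or contact force between scope and cradle_c3 above 0.25 N) and contact force between the fingers and scope above 2 N and x of scope in the frame of seat between -0.009 and 0.009 m and y of scope in the frame of seat between -0.003 and 0.003 m and z of scope in the frame of seat between -0.003 and 0.003 m and angle between the x axis of scope and the x axis of seat, either way round below 0.05 rad and x of scope_lens in the frame of seat above 0.03 m and linear speed of scope below 0.02 m/s); the arm keeps its last pose, push and grip.
It fails at once if another object on the table was moved by more than 20 mm (distance of any of spare, bottle, cup, cap, gilt, varnish from where it was at the start of the episode above 0.02 m).
It fails at once if the scope was dropped (falling freely by more than about 20 mm) (linear speed of scope above 0.6 m/s and contact force between the fingers and scope below 0.2 N).
It also fails if it takes over 45 s, if anything falls off the work surface, if the arm or the gripper's body presses on something with over 40 N, if the wrist force passes 120 N, or if a joint passes its speed limit or range.

### The arm

A 6-joint arm with a two-finger parallel gripper is mounted at the origin on the work surface. World frame = base frame: x ahead of the robot, y to its left, z up, the work surface at z = 0. Lengths are in m, angles in rad, forces in N, time in s.
With the tool pointing down it reaches from about 0.275 to 0.825 m from the base axis. Payload 4.9 kg.
Tool frame: the origin (TCP) lies midway between the tips of the shut fingers; the grasp point (between the pads) lies 19 mm behind it (bot.grip_depth is the distance from the TCP to the grasp point, in m); z points along the fingers, y is the line along which they close (so a half turn about z gives the same grasp; the last joint's range is limited). The gripper opens to 85 mm and grips with 20 to 120 N. Pads are 22 mm wide; open, the fingers measure 114 mm over their backs; the gripper's body (76 mm by 85 mm) begins 54 mm behind the grasp point. The pads swing forward as they close: fully open they stand 13 mm farther back than shut.
Start: joints at [-1.39, 0.326, -0.193, 1.052, 0, 1.437], TCP at [0.17, -0.523, 0.231] pointing down, gripper open.
Joint ranges: [-2.65, 2.65], [-0.97, 1.79], [-1.3, 1.35], [-1.93, 2.1], [-1.47, 1.37], [-3.14, 3.14]. Speed limits (rad/s): [2.57, 2.57, 3.14, 3.14, 3.14, 3.14].

### API

Orientations are given as a unit quaternion [w, x, y, z].
In Python, from cell import bot gives the robot as it stands. Calls block until the motion is done:
- bot.move_pose(position, orientation): joint-space move of the TCP to a pose.
- bot.move_linear(position, speed=0.15, rotation=None, until_force=None): straight line of the TCP; rotation=None keeps the orientation; speed is the mean speed in m/s. With until_force (N) it stops when the force on the tool has changed by that much, and returns True; else False.
- bot.goto_joints(angles): joint-space move.
- bot.set_gripper(opening, grasp_force=None): opening from 0.0 (shut) to 1.0 (fully open); grasp_force is the grip in N (None keeps the last); returns when the fingers have stopped.
- bot.wait(seconds).
- bot.solve_ik(position, orientation): joint angles nearest the present ones, or None.
- bot.camera(name): name is "scene" or "top" or "wrist"; returns the picture (400x640x3 uint8, red, green, blue); there is no depth.
- bot.calibration(name): a dict with "mtx" (3x3 intrinsics, pixels), "extrinsics" (4x4, takes a point from world to camera coordinates); the wrist camera has in their place "hand_eye" (4x4, takes a point from camera to tool coordinates, whose origin is the TCP and whose axes are the flange's). Camera axes: x right, y down, z forward; pixel columns grow to the right and rows downward; lengths in m; the calibration is good to about 2 mm. A picture is of the moment at which its call begins: read the wrist's pose just before it. calibration takes no time and is no camera call.
A pose or a line that the arm cannot do raises bot.PlanningError and nothing moves.
- bot.close_job(): hands the job in; it is judged then, once.
Trained networks look in the newest picture that a camera, given by its name, has taken for a name from the list of things; names that differ only in an ending like _2 or _b are one class to them, and where a whole thing is asked for, a point or a joint stands for the part that bears it (a point fixed in the world has none). Each returns a list of dicts, best first, with "confidence" (0 to 1); they miss things now and then, are a little off and sometimes report something else, mostly with a low value. They report only what shows in the picture. A call takes as long as a camera call. They do not tell look-alikes from the thing itself.
- bot.search_frame(camera, thing): "bbox" ([left, top, width, height] in pixels, round what is visible of it).
Readings, each from a call of its own:
- bot.read_clock(): time.
- bot.read_joint_positions(): joint angles.
- bot.read_joint_vel(): joint speeds.
- bot.read_joint_efforts(): joint torques, N m.
- bot.read_position(): TCP position.
- bot.read_tool_rot(): TCP orientation.
- bot.read_ft_force(): force on the tool from outside, world axes, zero at the start.
- bot.read_moment(): the same for the moment, N m.
- bot.read_gripper_width(): opening from 0.0 (shut) to 1.0 (fully open).
- bot.read_finger_force(): force on a finger pad.
Only numpy, scipy, OpenCV 4.12 (cv2) and the standard library are available. Lean on these libraries where they do the work, as an engineer would, in place of code of your own. Each camera call takes 0.05 s, during which the arm holds its last target. There are 200 camera calls.

## Working session

There is one attempt and no reset: what is moved stays moved. The work goes in short steps, each a Python script; the robot and the scene stay as the last script left them, time stands still between calls to the robot, and variables do not carry over. Pictures are saved under pics/ and viewed, at most 10 in all, crops included, and the job is handed in when it is done.

```bash
mkdir -p pics; python3 - <<'E'
from cell import bot
import cv2,numpy as np
for c in ["top","scene"]:
    im=bot.camera(c); cv2.imwrite(f"pics/{c}0.png",im[:,:,::-1])
    for t in ["scope","stand","seat","spare","rest_a"]:
        print(c,t,[(np.round(d["bbox"]).tolist(),round(d["confidence"],2)) for d in bot.search_frame(c,t)][:4])
    k=bot.calibration(c);print(k["mtx"].tolist(),np.round(k["extrinsics"],4).tolist())
print(bot.calibration("wrist"),bot.read_clock(),bot.read_tool_rot())
E
```

```text
top scope [([299.0, 183.0, 51.0, 17.0], 0.8), ([249.0, 200.0, 31.0, 15.0], 0.69), ([162.0, 208.0, 42.0, 31.0], 0.65), ([237.0, 240.0, 22.0, 34.0], 0.62)]
top stand [([394.0, 195.0, 162.0, 90.0], 0.77)]
top seat [([423.0, 210.0, 55.0, 42.0], 0.87)]
top spare [([292.0, 259.0, 54.0, 19.0], 0.75)]
top rest_a [([298.0, 177.0, 57.0, 36.0], 0.97)]
[[398.47616854454805, 0.0, 321.51184198216464], [0.0, 398.47616854454805, 198.35032325830238], [0.0, 0.0, 1.0]] [[0.0133, -0.9989, 0.0445, 0.1678], [-0.9938, -0.0182, -0.1098, 0.6263], [0.1104, -0.0427, -0.993, 0.8982], [0.0, 0.0, 0.0, 1.0]]
scene scope [([311.0, 196.0, 24.0, 50.0], 0.89), ([287.0, 169.0, 33.0, 11.0], 0.72), ([330.0, 183.0, 8.0, 23.0], 0.58)]
scene stand [([68.0, 246.0, 201.0, 153.0], 0.81)]
scene seat [([169.0, 247.0, 68.0, 63.0], 0.58)]
scene spare [([236.0, 176.0, 36.0, 39.0], 0.68)]
scene rest_a [([301.0, 215.0, 41.0, 41.0], 0.95)]
[[460.2951724924166, 0.0, 316.1929069245762], [0.0, 460.2951724924166, 198.4085096423455], [0.0, 0.0, 1.0]] [[0.8825, 0.4699, 0.0198, -0.6318], [0.2871, -0.505, -0.814, -0.0132], [-0.3725, 0.724, -0.5806, 1.1052], [0.0, 0.0, 0.0, 1.0]]
{'mtx': array([[325.67327178,   0.        , 315.4900582 ],
       [  0.        , 325.67327178, 196.64769549],
       [  0.        ,   0.        ,   1.        ]]), 'hand_eye': array([[ 4.41292064e-04, -9.63947303e-01, -2.66092846e-01,
         6.63894087e-02],
       [ 9.99999045e-01,  7.73937799e-04, -1.14525293e-03,
         7.64597295e-04],
       [ 1.30990278e-03, -2.66092086e-01,  9.63946724e-01,
        -1.41897673e-01],
       [ 0.00000000e+00,  0.00000000e+00,  0.00000000e+00,
         1.00000000e+00]])} 0.6 [ 1.56772058e-05  9.87637638e-01  1.56754254e-01 -3.45777721e-06]
```

View pics/top0.png

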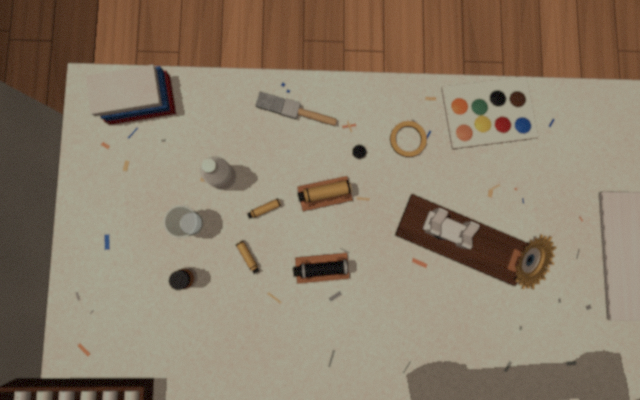

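View pics/scene0.png

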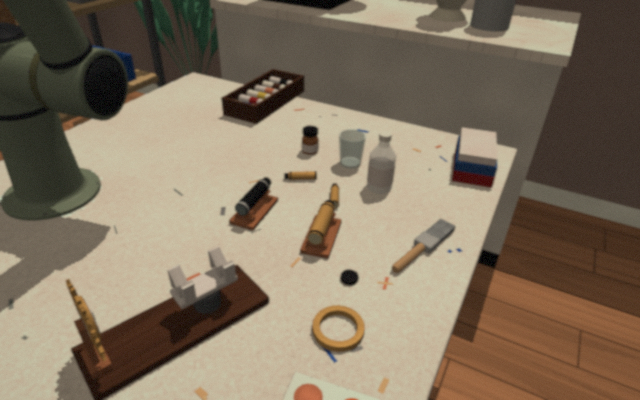

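The picture shows these things that could be taken for the scope, by top-camera pixel:
- Brass tube in a rest at (326,191). It is the largest brass one, with its eyepiece at the left end, about (302,196).
- Small brass tubes at (264,209) and (248,257).
- Black spare at (321,269).

I choose (326,191). The stand's V is at about (451,228) and the miniature at (535,262). Next I look from close up.

```bash
cat > h.py <<'E'
from cell import bot
import cv2,numpy as np
from scipy.spatial.transform import Rotation as R
def quat(yaw):  # tool down, tool x along world heading yaw
    c,s=np.cos(yaw),np.sin(yaw)
    q=R.from_matrix(np.array([[c,s,0],[s,-c,0],[0,0,-1]])).as_quat()
    return q[[3,0,1,2]]
def T_tool():
    q=bot.read_tool_rot();T=np.eye(4);T[:3,:3]=R.from_quat(np.r_[q[1:],q[0]]).as_matrix();T[:3,3]=bot.read_position();return T
def cam(name,T=None):
    k=bot.calibration(name)
    return k["mtx"],(np.linalg.inv(T@k["hand_eye"]) if name=="wrist" else k["extrinsics"])
def back(K,E,uv,z):
    d=E[:3,:3].T@np.linalg.inv(K)@np.r_[uv,1]; o=-E[:3,:3].T@E[:3,3]
    return o+d*(z-o[2])/d[2]
def proj(K,E,p):
    q=K@(E[:3,:3]@np.asarray(p)+E[:3,3]);return q[:2]/q[2]
E
python3 - <<'E'
from h import *
K,E=cam("top")
a,b=back(K,E,(302,196),.045),back(K,E,(349,187),.045); d=b-a; ys=np.arctan2(d[1],d[0]); c=(a+b)/2
v,m=back(K,E,(451,229),.1),back(K,E,(530,260),.112); d=m-v; yv=np.arctan2(d[1],d[0])
print(c,ys,v,yv,np.linalg.norm(d))
for p,y,n in ((v,yv,"v"),(c,ys,"s")):
    # tool x direction: choose yaw so last joint in range
    p=p+[0,0,0]; p[2]=.27 if n=="v" else .2
    for yy in (y,y+np.pi):
        s=bot.solve_ik(p,quat(yy)); print(n,yy,s)
E
```

```text
[0.63805937 0.16908736 0.045     ] -1.3615875106551276 [ 0.55412229 -0.10140348  0.1       ] -1.940090569748436 0.17802692059291367
v -1.940090569748436 [-0.3120233   0.32930571 -0.0880253   1.15346531  0.         -1.51352538]
v 1.201502083841357 [-0.3120233   0.32930571 -0.0880253   1.15346531  0.          1.62806727]
s -1.3615875106551276 [ 0.14731474  0.55214529  0.08027396  1.09892499  0.         -1.6326904 ]
s 1.7800051429346655 [0.14731474 0.55214529 0.08027396 1.09892499 0.         1.50890225]
```

```bash
python3 - <<'E'
from h import *
for p,y,n in (([.554,-.101,.25],1.2015,"v"),([.638,.169,.17],1.780,"s")):
    bot.move_pose(p,quat(y)); bot.wait(.3)
    T=T_tool(); np.save(n+"T.npy",T); im=bot.camera("wrist"); cv2.imwrite(f"pics/w_{n}.png",im[:,:,::-1])
    for t in ["scope","stand","seat","rest_a"]:
        print(n,t,[(np.round(d["bbox"]).tolist(),round(d["confidence"],2)) for d in bot.search_frame("wrist",t)][:3])
print(bot.read_clock())
E
```

```text
v scope [([287.0, 127.0, 64.0, 111.0], 0.69)]
v stand [([267.0, 82.0, 104.0, 264.0], 0.62)]
v seat [([286.0, 125.0, 69.0, 113.0], 0.98)]
v rest_a []
s scope [([292.0, 0.0, 34.0, 60.0], 0.86), ([297.0, 106.0, 39.0, 151.0], 0.6)]
s stand [([133.0, 312.0, 124.0, 88.0], 0.96)]
s seat []
s rest_a [([282.0, 109.0, 69.0, 131.0], 0.88)]
4.8833
```

View pics/w_v.png

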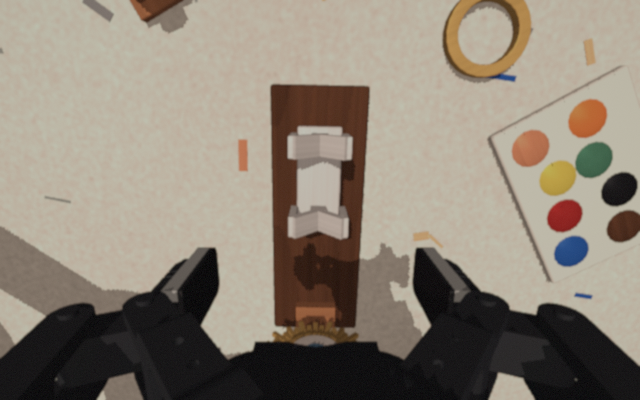

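View pics/w_s.png

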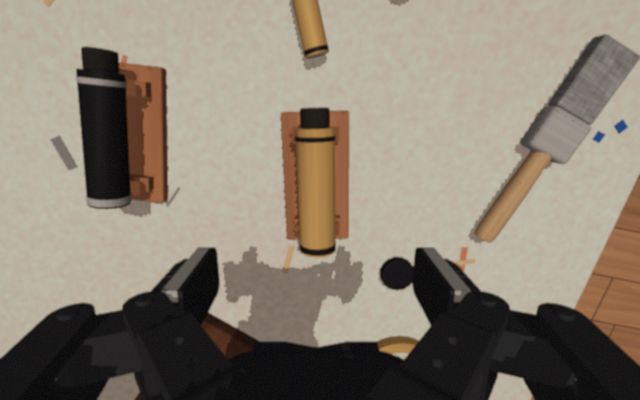

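The wrist views show the stand's saddles at about (320,146) and (318,221), with the miniature at (316,330). The brass scope in its rest is at (316,190), with the eyepiece up at (315,118) and the lens end at (317,250). Close crops will refine both.

```bash
python3 - <<'E'
import cv2,numpy as np
a=cv2.imread("pics/w_v.png")[110:250,275:365]; b=cv2.imread("pics/w_s.png")[100:260,270:360]
f=lambda m:cv2.resize(m[:140],None,fx=4,fy=4,interpolation=cv2.INTER_CUBIC)
cv2.imwrite("pics/crop.png",np.hstack([f(a),f(cv2.imread("pics/w_s.png")[118:258,270:360])]))
E
```

```text
(no output)
```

View pics/crop.png

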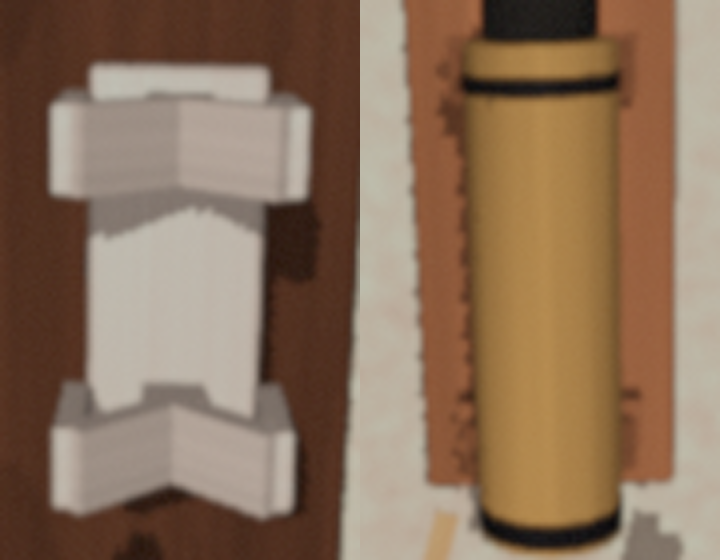

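```bash
cat > fit.py <<'E'
from h import *
from scipy.optimize import least_squares
K,E=cam("wrist",np.load("vT.npy"))
z=.111; P=[(-47,28,z,50,105),(-47,-28,z,310,105),(-27,28,z,52,195),(-27,-28,z,307,198),
(27,28,z,52,430),(27,-28,z,296,430),(47,28,z,52,510),(47,-28,z,294,516),(-47,0,.0894,180,100),(-27,0,.0894,180,187),(27,0,.0894,170,405),(47,0,.0894,170,483),
(-27,21,z,83,197),(-27,-21,z,285,198),(47,21,z,80,515),(47,-21,z,268,518)]
P=np.array(P,float);uv=P[:,3:]/4+[275,110]
def res(q,sgn):
    c,s=np.cos(q[2]),np.sin(q[2]); o=[]
    for p,m in zip(P,uv):
        x,y=p[0]/1e3,sgn*p[1]/1e3
        o+=list(proj(K,E,(q[0]+c*x-s*y,q[1]+s*x+c*y,p[2]))-m)
    return o
best=min((least_squares(res,[.554,-.101,-1.94],args=(s,),loss="soft_l1") for s in(1,-1)),key=lambda r:r.cost)
seat=best.x;
if __name__=="__main__": print("seat",seat,best.cost,np.round(np.reshape(res(seat,1),(-1,2)),1).tolist())
K,E=cam("wrist",np.load("sT.npy"))
b=lambda u,v,z:back(K,E,((u-360)/4+270,v/4+118),z)
a1,a2=b(542.5,60,.046),b(550.5,510,.046); d=a2-a1; ys=np.arctan2(d[1],d[0]); h=d[:2]/np.linalg.norm(d[:2])
e1,e2=b(542,38,.061),b(551,550,.061)
o=(e1[:2]+h*.052+e2[:2]-h*.055)/2
o=a1[:2]+h*((o-a1[:2])@h)
scope=np.r_[o,ys]
if __name__=="__main__":
    print("scope",scope,np.linalg.norm(e2-e1), "width",np.linalg.norm(b(468,60,.046)-b(617,60,.046)))
E
python3 fit.py
```

```text
seat [ 0.55467709 -0.10638549 -1.95732566] 5.723229038562751 [[65.7, 0.4], [-65.1, -0.7], [64.1, 1.2], [-64.2, -0.6], [61.4, 1.4], [-61.1, 0.4], [60.4, 1.8], [-60.5, -0.7], [-0.0, -0.9], [-0.4, -0.9], [0.9, -0.2], [0.6, -0.4], [48.3, 0.6], [-50.6, -0.5], [45.9, 0.4], [-46.4, -1.1]]
scope [ 0.63844842  0.16823063 -1.34473821] 0.10567935969260164 width 0.029991438042761047
```

```bash
python3 - <<'E'
from h import *
from fit import scope
x,y,a=scope; q=quat(a+np.pi)
bot.move_pose([x,y,.11],q); bot.move_linear([x,y,.023],speed=.08)
bot.set_gripper(0.0,grasp_force=40); w=bot.read_gripper_width()
print(w,w*85,bot.read_finger_force(),bot.read_ft_force())
bot.move_linear([x,y,.06],speed=.06); bot.move_linear([x,y,.17],speed=.12)
bot.wait(.3); print(bot.read_gripper_width(),bot.read_finger_force(),bot.read_position(),bot.read_ft_force(),bot.read_clock())
np.save("hT.npy",T_tool()); cv2.imwrite("pics/held.png",bot.camera("wrist")[:,:,::-1])
E
```

```text
0.3628041047922607 30.838348907342162 39.50950562953949 [ 0.27973906 -0.07705592  2.24828043]
0.3603566730283875 39.674495458602905 [0.63819136 0.1681857  0.16942217] [ 0.13140283  0.46853198 -1.55195888] 9.1417
```

View pics/held.png

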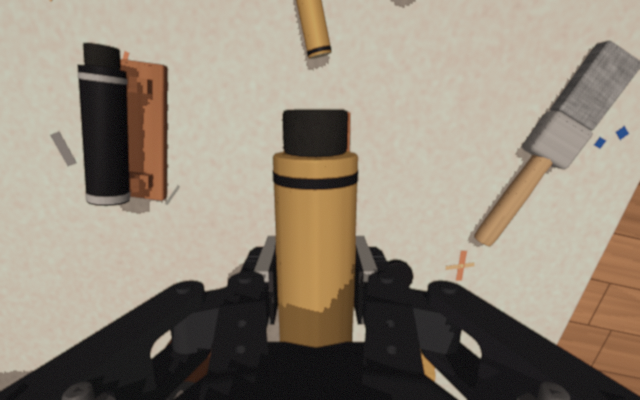

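The scope is held level between the pads, with its centreline at column 315.5 and the eyepiece joint at row 153. I use this as a check on the lateral hand-eye bias, then carry it to above the V.

```bash
python3 - <<'E'
from h import *
from fit import seat
T=np.load("hT.npy");K,E=cam("wrist",T); z=T[2,3]+.022
Ti=np.linalg.inv(T)
tl=lambda u,v,zz:(Ti@np.r_[back(K,E,(u,v),zz),1])[:3]
print("axis",tl(315.5,165,z),tl(315,325,z),"rim",tl(315.5,153,z+.016))
a=seat[2];x,y=seat[:2]; q=quat(a+np.pi)
bot.move_pose([x,y,.20],q); bot.wait(.3)
Tn=T_tool();np.save("pT.npy",Tn);print(Tn[:3,3],seat,bot.read_finger_force(),bot.read_clock())
cv2.imwrite("pics/pre.png",bot.camera("wrist")[:,:,::-1])
s=bot.camera("scene"); cv2.imwrite("pics/pre_s.png",cv2.resize(s[120:380,60:340,::-1],None,fx=2,fy=2))
E
```

```text
axis [ 0.04575098 -0.00085972 -0.0219964 ] [-0.02343483 -0.00104261 -0.0220005 ] rim [ 0.05238351 -0.00086051 -0.03799599]
[ 0.55494676 -0.10547076  0.1997571 ] [ 0.55467559 -0.10636834 -1.95732663] 39.69362676143646 10.6
```

View pics/pre_s.png

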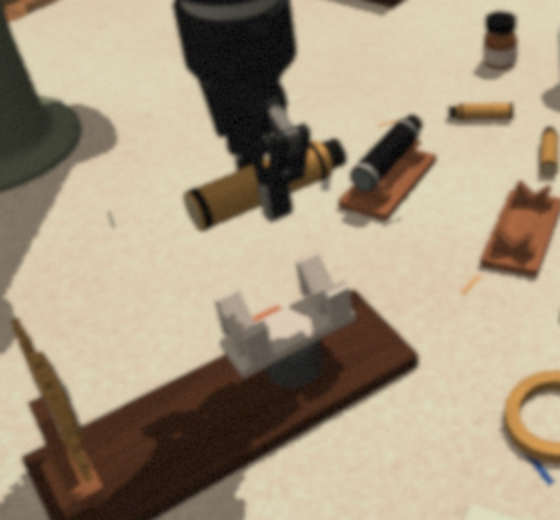

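```bash
python3 - <<'E'
from h import *
from fit import seat
a=seat[2]+np.pi; ty=np.array([np.sin(a),-np.cos(a)])
t=seat[:2]+.0009*ty; np.save("t.npy",t)
bot.move_linear([*t,.115],speed=.06); bot.wait(.3)
off=t-bot.read_position()[:2]; c=t+off; np.save("c.npy",c)
bot.move_linear([*c,.108],speed=.03); bot.wait(.2)
print("err mm",(t-bot.read_position()[:2])*1e3, bot.read_ft_force())
f=bot.move_linear([*c,.082],speed=.02,until_force=2.5); bot.wait(.2)
print(f,bot.read_position(),bot.read_ft_force(),bot.read_clock())
cv2.imwrite("pics/low.png",bot.camera("wrist")[:,:,::-1])
s=bot.camera("scene"); cv2.imwrite("pics/low_s.png",cv2.resize(s[200:360,100:300,::-1],None,fx=3,fy=3,interpolation=cv2.INTER_CUBIC))
E
```

```text
err mm [0.00971148 0.03832351] [ 0.3997853  -0.07574279 -1.3516815 ]
True [ 0.55500122 -0.1070577   0.08923707] [ 0.66757129 -0.27794604  2.63116681] 14.2333
```

View pics/low_s.png

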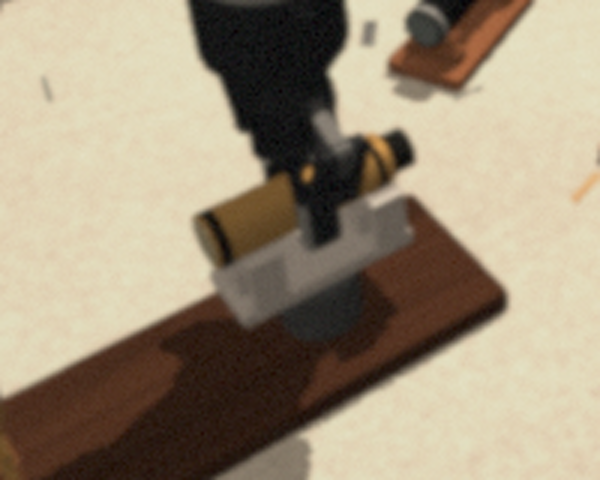

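The tube is in the V and bearing. I ease up until the V carries only the weight, then release, shut the fingers above the tube and press.

```bash
python3 - <<'E'
from h import *
c=np.load("c.npy"); 
z=bot.read_position()[2]
for i in range(8):
    fz=bot.read_ft_force()[2]; print(round(z,4),np.round(bot.read_ft_force(),2))
    if fz<0.1: break
    z+=.001; bot.move_linear([*c,z],speed=.02); bot.wait(.1)
bot.set_gripper(0.8); bot.wait(.2)
bot.move_linear([*c,z+.075],speed=.08); 
T=T_tool();np.save("rT.npy",T)
bot.wait(.2);cv2.imwrite("pics/rel.png",bot.camera("wrist")[:,:,::-1])
print(bot.read_position(),bot.read_ft_force(),bot.read_clock())
E
```

```text
0.0892 [ 0.16 -1.    1.06]
0.0902 [-1.85 -0.5   1.48]
0.0912 [-1.98  1.71 -0.8 ]
[ 0.55544377 -0.10720771  0.1657561 ] [ 0.15987378  0.48645553 -0.33442277] 17.025
```

View pics/rel.png

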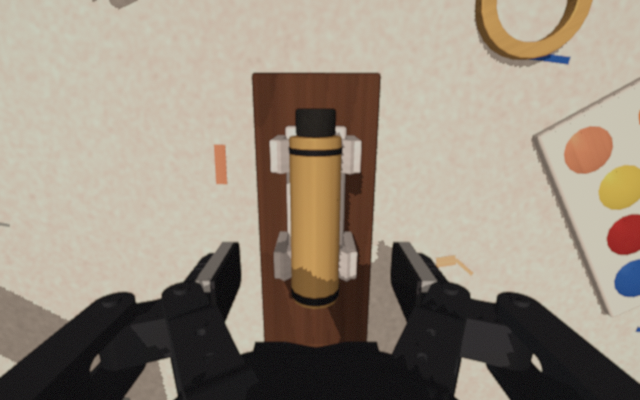

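The tube lies straight in the V. Its centre is at column 315.5, the same as the saddles' mid-line (271–360). Joint row is 135 and lens row 306. Now I check its lengthwise position and press.

```bash
python3 - <<'E'
from h import *
from fit import seat
T=np.load("rT.npy");K,E=cam("wrist",T);h=np.array([np.cos(seat[2]),np.sin(seat[2])]);n=np.array([-h[1],h[0]])
for uv,x0,z in (((315.5,135),-.052,.128),((316,306),.055,.128)):
    p=back(K,E,uv,z)[:2]-seat[:2]; print("x err mm",(p@h-x0)*1e3,"y mm",p@n*1e3)
# saddle end edges in the same picture for reference
for uv,x0 in (((271,137),-.047),((360,137),-.047),((276,277),.047),((356,279),.047)):
    p=back(K,E,uv,.111)[:2]-seat[:2]; print("saddle",(p@h-x0)*1e3,p@n*1e3)
c=np.load("c.npy")
bot.set_gripper(0.0,grasp_force=40); bot.wait(.1)
bot.move_linear([*c,.138],speed=.06); bot.wait(.2)
print(bot.read_position(),bot.read_ft_force(),np.load("t.npy"))
f=bot.move_linear([*c,.120],speed=.012,until_force=1.0)
print(f,bot.read_position(),bot.read_ft_force(),bot.read_clock())
E
```

```text
x err mm 0.5741520949865547 y mm -0.12034770355285661
x err mm -0.24973983870339028 y mm 0.23134980893232548
saddle -1.843257854155969 -26.72623290337218
saddle -1.8827932882525058 26.296992682329392
saddle -2.976068848912314 -26.702063070521692
saddle -1.6383240026168893 27.057462651063382
[ 0.55600174 -0.10737771  0.138399  ] [0.81605725 0.15766062 0.41197749] [ 0.55575403 -0.10727273]
True [ 0.55552893 -0.1072368   0.1265298 ] [ 0.96159794 -0.74874479  1.42957753] 19.525
```

```bash
python3 - <<'E'
from h import *
c=np.load("c.npy")
for z in (.125,.123,.121,.119):
    bot.move_linear([*c,z],speed=.01); bot.wait(.4)
    f=np.mean([bot.read_ft_force() for _ in range(5)],0); print(z,np.round(bot.read_position(),4),np.round(f,2),round(bot.read_finger_force(),2))
print(bot.read_clock())
cv2.imwrite("pics/press.png",bot.camera("wrist")[:,:,::-1])
s=bot.camera("scene"); cv2.imwrite("pics/press_s.png",cv2.resize(s[200:360,100:300,::-1],None,fx=3,fy=3,interpolation=cv2.INTER_CUBIC))
E
```

```text
0.125 [ 0.5557 -0.1073  0.125 ] [-0.52  0.14  1.97] 1.22
0.123 [ 0.5557 -0.1073  0.123 ] [-1.4  -0.06  4.27] 1.81
0.121 [ 0.5557 -0.1073  0.121 ] [-2.31  0.78  4.89] 2.39
0.119 [ 0.5557 -0.1073  0.1192] [-1.94  0.41  6.25] 2.94
22.475
```

View pics/press_s.png

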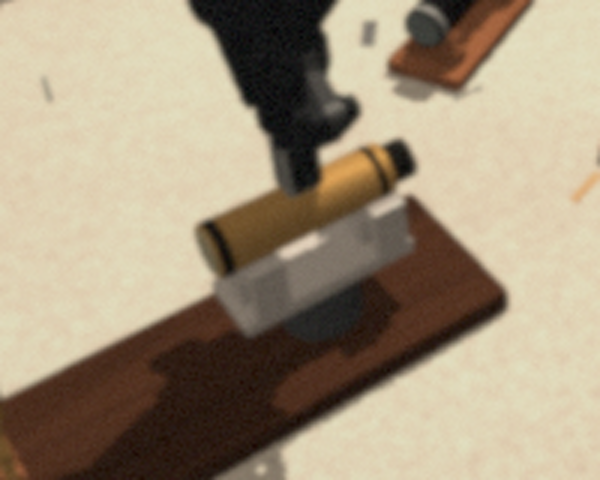

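The fingers press the tube in the V with about 6 N, and their tips are about 9 mm below the tube's unpressed top. I hand it in.

```bash
python3 -c "
from cell import bot
bot.wait(.3);print(bot.read_position(),bot.read_ft_force());print(bot.close_job())"
```

```text
[ 0.55570374 -0.10728227  0.11915477] [-1.21062926  0.26657284  6.33960743]
the job is handed in; nothing more can be done
None
```

I handed the job in with the brass scope lying centred in the V, lens towards the miniature, and the shut fingers pressing on its top with about 6 N, the cradle an estimated 9 mm down; I let go of it once, in the V so it could settle, before pressing, and no verdict came back.

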